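Press home the lens module's four rivets crosswise

TASK

Fasten the lens module to its plate by pressing its four white rivet pins down, one at a time and crosswise, each until it is flush with its collar: first the pin next to the white label, then the one diagonally across from it, then the pin next to the two gold terminals, and last the one diagonally across from that. Press gently, with the fingertips only. Do not touch the lens barrel, lift or shift the module, or disturb anything else on the bench.

Things in the scene. Friction and masses are not known exactly. Their poses are not given: they have to be found in the camera images.
- module: flanged lens module on its carrier plate, one unit of about 1.2 kg, standing loose on the bench on rubber feet, turned any way round. Aluminium plate 150 x 150 mm, top 28 mm above the bench; on it a black flange 126 x 126 mm, top at 34 mm; a white push rivet with a rubber washer near each flange corner, 48 mm from the middle in x and in y. Origin: centre of the underside, on the bench; z up
- label (a point): centre of the white blank label, 34 x 12 mm, flat on the flange along its +y edge, beside one rivet
- terminals (a point): midway between the two gold terminals, 15 x 9 mm each, 13 mm apart, flat on the flange at its +x edge, beside another rivet
- lens: black lens barrel with recessed glass in the middle of the module, 66 mm across, 26 mm high, from 34 to 60 mm above the bench; not to be touched. Origin: centre of its foot, z up
- pin_label_top (a point): centre of the top of the rivet pin next to the white blank label (module corner -x, +y). White pin 11 mm across in a collar 18 mm across, top 42 mm above the bench; the pin stands up to 7 mm proud and this point goes down with it (42 mm when flush). The collar sits on a soft rubber washer that yields above 3 N, 1 mm per 3 N, 4 mm at most
- pin_across_label_top (a point): centre of the top of the rivet pin diagonally across the lens from pin_label (corner +x, -y). White pin 11 mm across in a collar 18 mm across, top 42 mm above the bench; the pin stands up to 7 mm proud and this point goes down with it (42 mm when flush). The collar sits on a soft rubber washer that yields above 3 N, 1 mm per 3 N, 4 mm at most
- pin_terminals_top (a point): centre of the top of the rivet pin next to the two small gold terminals (corner +x, +y). White pin 11 mm across in a collar 18 mm across, top 42 mm above the bench; the pin stands up to 7 mm proud and this point goes down with it (42 mm when flush). The collar sits on a soft rubber washer that yields above 3 N, 1 mm per 3 N, 4 mm at most
- pin_across_terminals_top (a point): centre of the top of the rivet pin diagonally across the lens from pin_terminals (corner -x, -y). White pin 11 mm across in a collar 18 mm across, top 42 mm above the bench; the pin stands up to 7 mm proud and this point goes down with it (42 mm when flush). The collar sits on a soft rubber washer that yields above 3 N, 1 mm per 3 N, 4 mm at most
- pin_label (a joint): how far the rivet pin next to the white blank label (module corner -x, +y) has been pressed, in m: 0 = 7 mm proud, 0.007 = flush with its collar (stop). It starts at 0 to 0.002, resists with about 3 N, and stays where it is left
- pin_across_label (a joint): how far the rivet pin diagonally across the lens from pin_label (corner +x, -y) has been pressed, in m: 0 = 7 mm proud, 0.007 = flush with its collar (stop). It starts at 0 to 0.002, resists with about 3 N, and stays where it is left
- pin_terminals (a joint): how far the rivet pin next to the two small gold terminals (corner +x, +y) has been pressed, in m: 0 = 7 mm proud, 0.007 = flush with its collar (stop). It starts at 0 to 0.002, resists with about 3 N, and stays where it is left
- pin_across_terminals (a joint): how far the rivet pin diagonally across the lens from pin_terminals (corner -x, -y) has been pressed, in m: 0 = 7 mm proud, 0.007 = flush with its collar (stop). It starts at 0 to 0.002, resists with about 3 N, and stays where it is left
- tray: grey open stock tray, fixed to the bench, 280 x 200 mm, 75 mm high, to the left, with three loose small lens modules in it; leave alone. Origin: centre of its underside
- spare: loose small black lens module to the right, a cylinder 50 mm across and 45 mm high; leave alone. Origin: centre of its underside
- dish: clear round dish with spare rivets, 84 mm across, 22 mm high, to the right; leave alone. Origin: centre of its underside
- tweezers: steel tweezers lying on the bench to the right, 125 mm long, 8 mm high; leave alone. Origin: middle of their length on the bench, tips to +x
- stock0: small black lens module in the stock tray, 50 mm across, 45 mm high; leave alone. Origin: centre of its underside
- stock1: small black lens module in the stock tray, 50 mm across, 45 mm high; leave alone. Origin: centre of its underside
- stock2: small black lens module in the stock tray, 50 mm across, 45 mm high; leave alone. Origin: centre of its underside

How it is judged:
By the outcome, as a careful person would: the job done as asked, in the order asked, and still so for the second after the job is handed in, with the robot touching nothing.
It also fails if it takes over 51 s, if anything falls off the work surface, if the arm or the gripper's body presses on something with over 40 N, if the wrist force passes 120 N, or if a joint passes its speed limit or range.

ROBOT

A 7-joint arm with a two-finger parallel gripper is mounted at the origin on the work surface. World frame = base frame: x ahead of the robot, y to its left, z up, the work surface at z = 0. Lengths are in m, angles in rad, forces in N, time in s.
With the tool pointing down it reaches from about 0.425 to 0.875 m from the base axis. Payload 4.7 kg.
Tool frame: the origin (TCP) lies between the finger pads; the fingertips stand 25 mm ahead of it and the grasp point (between the pads) lies 6 mm ahead of it; z points along the fingers, x is the direction in which the jaws open and shut, and the axes are right-handed (so a half turn about z gives the same grasp; the last joint's range is limited). The gripper opens to 85 mm and grips with 20 to 120 N. Pads are 22 mm wide; open, the fingers measure 114 mm over their backs; the gripper's body (76 mm by 85 mm) begins 54 mm behind the grasp point. The pads swing forward as they close: fully open they stand 13 mm farther back than shut.
Start: joints at [1.155, 0.321, -0.07, 1.45, 0.023, 1.371, -0.057], TCP at [0.271, -0.591, 0.256] pointing down, gripper open.
Joint ranges: [-2.86, 2.86], [-0.3, 2.09], [-1.38, 1.24], [0.06, 2.45], [-1.56, 4.7], [0.09, 2.05], [-2.69, 2.69]. Speed limits (rad/s): [2.57, 2.57, 3.14, 3.14, 3.14, 3.14, 3.14].

INTERFACE

Orientations are given as a rotation vector (axis times angle).
In Python, from cell import r gives the robot as it stands.
- The arm moves only by the tool drive_tool, never from a script. Its argument "targets" is text: rows parted by semicolons, each of 5 numbers parted by spaces: the shift along the world's x, y, z in units of 30 mm (1.0 is 30 mm), then the turn about the world's z in units of 10 degrees (1.0 is 10 degrees), then the opening in per cent of the stroke, from 0 (shut) to 100 (fully open). In form: x y z turn jaw; .... A call has exactly 5 rows; each row shifts and turns the commanded pose from where the row before left it; what a row does not reach is not made up. A row lasts 1/8 s, in which the tool goes at most 62.5 mm and 10.7 degrees, less where a joint would pass 70% of its speed; a pose out of reach is approached as far as the arm can. A call is refused whole if a number of a shift passes 1 or a number of a turn 1, either way. A call with a gripper value outside its range is refused whole. The fingers move at their own pace and stop on an object; "squeeze" is the grip in N (left out, the last holds). Time passes only in rows, so rows that do not move let the fingers close, or fill a call up. It gives the time, the measured TCP pose, the force and the opening at its end, in the units of the state.
- r.observe(): the state, without advancing time (a new reading comes with each control period).
- r.get_image(name): name is "side" or "top"; returns a dict with "pixels" (384x512x3 uint8, red, green, blue), "depth" (384x512 float32, m along the optical axis (not along the pixel's ray), 0 where there is no reading), "fx", "fy", "cx", "cy" (pixels), "R" (3x3) and "t" (3): a world point X has camera coordinates R X + t. Camera axes: x right, y down, z forward; pixel columns grow to the right and rows downward; lengths in m; the calibration is good to about 2 mm. A picture is of the moment at which its call begins.
- r.job_done(): hands the job in, once; it reports no verdict.
The state is a dict: "t": time; "joint_pos": joint angles; "qvel": joint speeds; "joint_torque": joint torques, N m; "tool_pos": TCP position; "ee_rot": TCP orientation; "contact_force": force on the tool from outside, world axes, zero at the start; "torque": the same for the moment, N m; "finger_gap": opening from 0.0 (shut) to 1.0 (fully open).
Only numpy, scipy, OpenCV 4.12 (cv2) and the standard library are available. Lean on these libraries where they do the work, as an engineer would, in place of code of your own. Each camera call takes 0.05 s, during which the arm holds its last target.

## Working session

There is one attempt and no reset: what is moved stays moved. The work goes in short steps, Python scripts to look and compute and a tool call to move; the robot and the scene stay as the last step left them, time stands still between calls to the robot, and variables do not carry over. Pictures are saved under pics/ and viewed, and the job is handed in when it is done.

Besides the shell and the picture viewer there is one more tool, called in YAML: its name, and indented under it one key for each argument. drive_tool: Moves the arm, as the interface text tells. Its arguments: {"type":"object","properties":{"targets":{"type":"string"},"squeeze":{"type":"number"}},"required":["targets"]}

```bash
ls; mkdir -p pics; python3 - <<'E'
from cell import r
import cv2,numpy as np
s=r.observe();print(s)
for n in("top","side"):
    g=r.get_image(n);np.savez(f"{n}0.npz",**g)
    cv2.imwrite(f"pics/{n}0.png",g["pixels"][:,:,::-1])
    print(n,g["fx"],g["cx"],g["cy"],g["R"],g["t"])
E
```

```text
pics
{'t': 0.0, 'joint_pos': array([ 1.15508804,  0.32182678, -0.07009874,  1.45166011,  0.02257769,
        1.3707977 , -0.05691726]), 'qvel': array([ 0.00067288, -0.00031577, -0.00066264,  0.00081195, -0.00052087,
       -0.00063899,  0.00098062]), 'joint_torque': array([-1.96277610e-04, -4.93583357e+01, -3.82506475e-01, -3.14331436e+01,
        1.27129906e-02,  1.13955815e-02, -1.58395989e-05]), 'tool_pos': array([ 0.27062287, -0.59045196,  0.25522858]), 'ee_rot': array([-2.64327513e+00,  1.69605842e+00,  2.57648704e-03]), 'contact_force': array([-0.00852568, -0.38143728,  0.70625365]), 'torque': array([ 0.04772495, -0.01579486,  0.00960662]), 'finger_gap': 0.9977920172540017}
top 384.45241618415395 256.86530723898875 186.08564039068602 [[-5.00062275e-04 -9.99835853e-01 -1.81112303e-02]
 [-9.93939446e-01  2.48787886e-03 -1.09900809e-01]
 [ 1.09927828e-01  1.79465089e-02 -9.93777538e-01]] [0.04245018 0.52456478 1.29546111]
side 388.69654570778937 256.3867356255248 195.24508255940552 [[ 0.99894093 -0.04598769 -0.00146375]
 [-0.03338557 -0.70257354 -0.71082756]
 [ 0.03166092  0.71012362 -0.70336479]] [-0.52079883  0.068581    1.09927312]
```

View pics/top0.png

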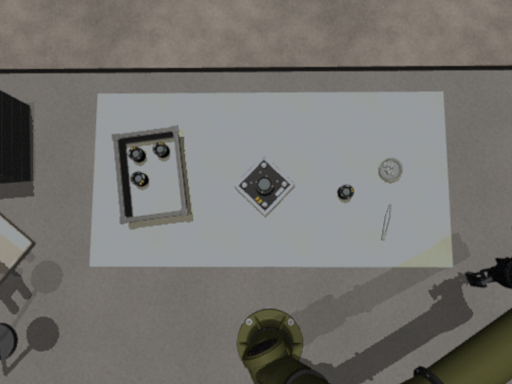

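View pics/side0.png

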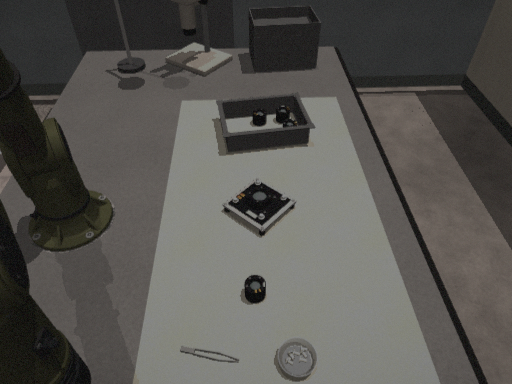

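```bash
python3 - <<'E'
import cv2,numpy as np
g=np.load("top0.npz");a=g["pixels"][145:225,225:305,::-1]
b=np.load("side0.npz")["pixels"][170:240,215:305,::-1]
cv2.imwrite("pics/c1.png",cv2.resize(a,(560,560),interpolation=cv2.INTER_CUBIC))
cv2.imwrite("pics/c2.png",cv2.resize(b,(720,560),interpolation=cv2.INTER_CUBIC))
E
```

```text
(no output)
```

View pics/c1.png

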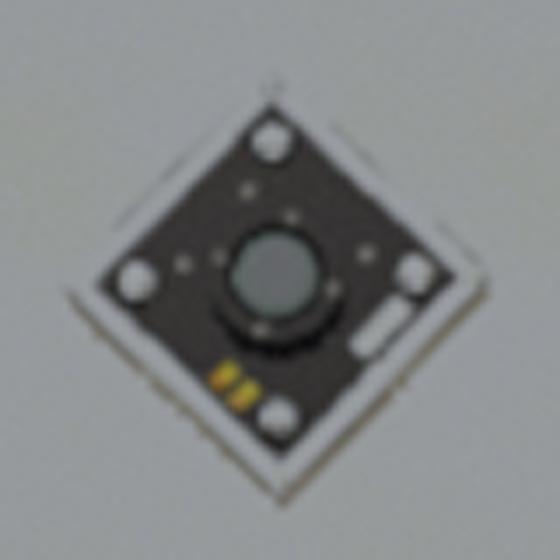

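View pics/c2.png

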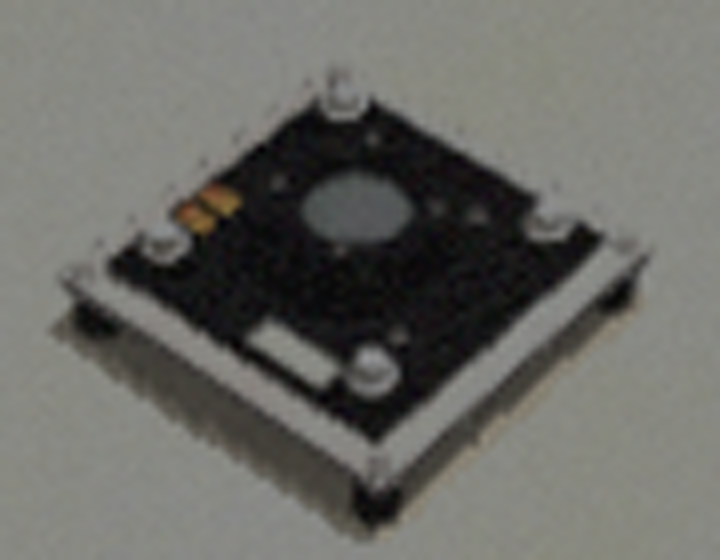

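The label pin is the right one in the top view (crop 413,272), the terminals pin is the bottom one (278,415), and the other two are left (137,280) and top (272,141). Next I'll fit the module pose from both cameras.

```bash
cat > h.py <<'E'
import numpy as np,cv2
from scipy.optimize import least_squares
def cam(n): return np.load(n+"0.npz")
def proj(g,X):
    c=X@g["R"].T+g["t"]; return np.c_[g["fx"]*c[:,0]/c[:,2]+g["cx"],g["fy"]*c[:,1]/c[:,2]+g["cy"]]
def pts(p,L):
    c,s=np.cos(p[2]),np.sin(p[2]); L=np.array(L,float)/1000
    return np.c_[p[0]+c*L[:,0]-s*L[:,1],p[1]+s*L[:,0]+c*L[:,1],L[:,2]]
E
python3 - <<'E'
from h import *
# local order: label(-,+), across(+,-), term(+,+), acrossterm(-,-)
T=cam("top");S=cam("side")
cr=lambda a,ox,oy,k:(np.array(a,float)+.5)/k-.5+[ox,oy]
P=[(-48,48,43),(48,-48,43),(48,48,43),(-48,-48,43)]
F=[(-63,63,34),(63,-63,34),(63,63,34),(-63,-63,34)]
tp=cr([(413,272),(137,280),(278,415),(272,141)],225,145,7)
tf=cr([(457,277),(97,284),(281,458),(272,103)],225,145,7)
sp=cr([(371,371),(342,97),(166,243),(551,222)],215,170,8)
sf=cr([(378,440),(340,78),(108,268),(602,234)],215,170,8)
def res(p,w):
    o=[]
    if 't' in w:o+=[(proj(T,pts(p,P+F))-np.r_[tp,tf])]
    if 's' in w:o+=[(proj(S,pts(p,P+F))-np.r_[sp,sf])]
    return np.concatenate(o).ravel()
for w in("t","s","ts"):
    q=least_squares(res,[.48,0,-2.4],args=(w,));print(w,q.x,np.degrees(q.x[2]));print(np.round(q.fun.reshape(-1,2),2).tolist())
    print(np.round(pts(q.x,P),4).tolist())
E
```

```text
t [ 0.52964803  0.01718062 -3.90603757] -223.79946757384718
[[0.31, 0.27], [-0.06, 0.06], [0.15, 0.19], [0.08, -0.2], [0.08, -0.29], [-0.38, -0.07], [-0.13, 0.43], [-0.07, -0.4]]
[[0.5311, -0.0507, 0.043], [0.5282, 0.085, 0.043], [0.4618, 0.0158, 0.043], [0.5975, 0.0186, 0.043]]
s [ 0.53014668  0.01603128 -3.89695631] -223.27914961648375
[[0.32, 0.3], [0.03, 0.47], [-0.14, -0.16], [-0.33, -0.18], [0.09, -0.2], [-0.27, 0.26], [-0.27, -0.64], [0.54, 0.15]]
[[0.5322, -0.0518, 0.043], [0.5281, 0.0839, 0.043], [0.4623, 0.014, 0.043], [0.598, 0.0181, 0.043]]
ts [ 0.5299614   0.01668361 -3.90118985] -223.5217136307628
[[0.46, 0.08], [0.09, 0.06], [0.4, 0.09], [0.12, -0.29], [0.22, -0.5], [-0.23, -0.04], [0.14, 0.33], [-0.05, -0.49], [0.13, 0.13], [0.06, 0.32], [-0.22, -0.4], [-0.41, -0.27], [-0.13, -0.38], [-0.21, 0.11], [-0.34, -0.89], [0.47, 0.08]]
[[0.5317, -0.0512, 0.043], [0.5282, 0.0845, 0.043], [0.4621, 0.0149, 0.043], [0.5978, 0.0184, 0.043]]
```

drive_tool:
  targets: "0.4 0.9 0 0.3 0;0.45 0.9 0 0.3 0;0.45 0.9 0 0.3 0;0.45 0.9 0 0.3 0;0.45 0.9 0 0.3 0"
  squeeze: 20

```text
t: 0.72
tool_pos: [0.3374, -0.4544, 0.2561]
ee_rot: [-2.845, 1.333, 0.0]
contact_force: [0.3, 0.8, -0.1]
finger_gap: 0.002
```

drive_tool:
  targets: "0.45 0.9 0 0.3 0;0.45 0.9 0 0.3 0;0.45 0.9 0 0.3 0;0.45 0.9 0 0.3 0;0.45 0.9 0 0.3 0"

```text
t: 1.35
tool_pos: [0.4052, -0.3191, 0.2564]
ee_rot: [2.995, -0.949, 0.0]
contact_force: [-0.1, 1.1, 0.3]
finger_gap: 0.001
```

drive_tool:
  targets: "0.45 0.9 0 0.3 0;0.45 0.9 0 0.3 0;0.45 0.9 0 0.3 0;0.45 0.9 0 0.3 0;0.45 0.9 0 0.3 0"

```text
t: 1.98
tool_pos: [0.4727, -0.1841, 0.2564]
ee_rot: [3.093, -0.55, 0.0]
contact_force: [1.3, 0.1, 0.2]
finger_gap: 0.003
```

drive_tool:
  targets: "0.45 0.9 -0.8 0.3 0;0.45 0.9 -0.8 0.3 0;0.45 0.9 -0.8 0.3 0;0.45 0.9 -0.8 0.3 0;0 0 -0.8 0.3 0"

```text
t: 2.6
tool_pos: [0.5272, -0.0736, 0.1358]
ee_rot: [-3.137, 0.134, -0.002]
contact_force: [1.5, -0.4, 0.4]
finger_gap: 0.003
```

drive_tool:
  targets: "0.15 0.75 0 0.5 0;0 0 -0.6 0 0;0 0 -0.6 0 0;0 0 -0.2 0 0;0 0 0 0 0"

```text
t: 3.22
tool_pos: [0.5299, -0.056, 0.0938]
ee_rot: [-3.141, 0.012, 0.002]
contact_force: [-0.2, 0.0, 0.8]
finger_gap: -0.001
```

```bash
python3 - <<'E'
from cell import r
import cv2,numpy as np
for n,(y,x) in(("top",(145,225)),("side",(130,195))):
    g=r.get_image(n);cv2.imwrite(f"pics/{n}1.png",cv2.resize(g["pixels"][y:y+110,x:x+110,::-1],(600,600),interpolation=cv2.INTER_CUBIC))
s=r.observe();print(s["tool_pos"],s["contact_force"],s["ee_rot"],s["torque"])
E
```

```text
[ 0.53066873 -0.0558014   0.0947244 ] [ 0.5173464   0.32458553 -1.10810082] [ 3.14137298e+00 -1.15242798e-02  1.23426975e-03] [-0.02146063 -0.02010049  0.05275764]
```

View pics/side1.png

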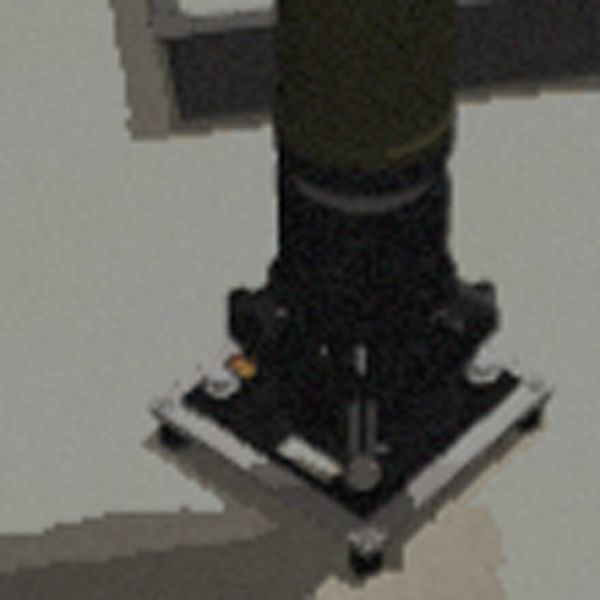

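View pics/top1.png

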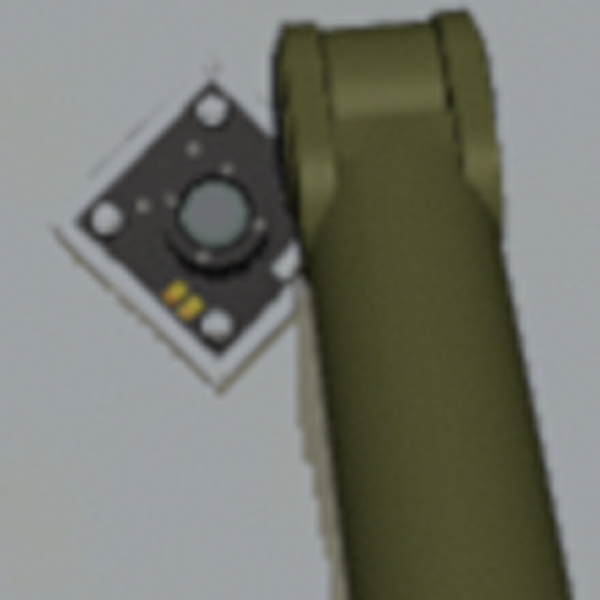

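```bash
python3 - <<'E'
from h import *
S=cam("side")
im=cv2.imread("pics/side1.png")
def m(X,c):
    for u in proj(S,np.array(X)):
        v=((u-[195,130]+.5)*600/110-.5).astype(int);print(v);cv2.drawMarker(im,tuple(map(int,v)),c,0,8,1)
m([[.5305,-.0557,.069],[.5305,-.0557,.094]],(0,0,255))
m([[.5305,-.0667,.069],[.5305,-.0447,.069]],(255,0,255))
m([[.5317,-.0512,.048]],(0,255,0))
cv2.imwrite("pics/ov1.png",im[250:550,200:560].repeat(2,0).repeat(2,1))
E
```

```text
[360 442]
[361 406]
[362 459]
[359 426]
[362 464]
```

View pics/ov1.png

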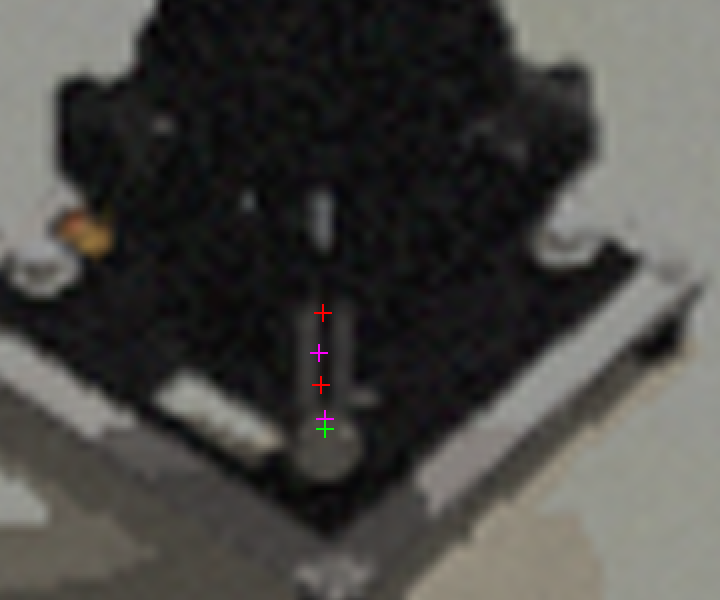

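drive_tool:
  targets: "0.05 0.15 0 0 0;0 0 0 0 0;0 0 -0.3 0 0;0 0 -0.3 0 0;0 0 0 0 0"

```text
t: 3.95
tool_pos: [0.5308, -0.0509, 0.0751]
ee_rot: [-3.141, 0.01, 0.004]
contact_force: [-0.0, 0.2, 0.1]
finger_gap: 0.003
```

drive_tool:
  targets: "0 0 -0.04 0 0;0 0 -0.04 0 0;0 0 -0.04 0 0;0 0 0 0 0;0 0 0 0 0"

```text
t: 4.58
tool_pos: [0.5321, -0.0509, 0.0731]
ee_rot: [3.141, -0.01, 0.001]
contact_force: [-0.9, 1.1, 2.2]
finger_gap: -0.001
```

```bash
python3 - <<'E'
from cell import r
s=r.observe();print(s["tool_pos"],s["contact_force"])
E
```

```text
[ 0.53207601 -0.05094712  0.07306777] [-0.94574095  1.08714667  2.22965652]
```

drive_tool:
  targets: "0 0 -0.04 0 0;0 0 -0.04 0 0;0 0 0 0 0;0 0 0 0 0;0 0 0 0 0"

```text
t: 5.2
tool_pos: [0.532, -0.051, 0.0703]
ee_rot: [3.142, -0.01, 0.001]
contact_force: [1.0, 0.1, 2.5]
finger_gap: -0.001
```

drive_tool:
  targets: "0 0 -0.04 0 0;0 0 -0.04 0 0;0 0 0 0 0;0 0 0 0 0;0 0 0 0 0"

```text
t: 5.82
tool_pos: [0.532, -0.0509, 0.068]
ee_rot: [3.142, -0.01, 0.001]
contact_force: [1.4, 0.5, 1.2]
finger_gap: -0.001
```

drive_tool:
  targets: "0 0 -0.03 0 0;0 0 0 0 0;0 0 0 0 0;0 0 0 0 0;0 0 0 0 0"

```text
t: 6.45
tool_pos: [0.532, -0.0509, 0.0671]
ee_rot: [3.142, -0.01, 0.001]
contact_force: [1.1, -0.4, 2.2]
finger_gap: 0.002
```

drive_tool:
  targets: "0 0 -0.03 0 0;0 0 0 0 0;0 0 0 0 0;0 0 0 0 0;0 0 0 0 0"

```text
t: 7.08
tool_pos: [0.532, -0.0509, 0.0664]
ee_rot: [3.141, -0.01, 0.001]
contact_force: [0.5, 0.1, 5.6]
finger_gap: 0.001
```

drive_tool:
  targets: "0 0 -0.03 0 0;0 0 0 0 0;0 0 0 0 0;0 0 0 0 0;0 0 0 0 0"

```text
t: 7.7
tool_pos: [0.532, -0.0509, 0.0657]
ee_rot: [3.141, -0.01, 0.001]
contact_force: [-0.0, -0.2, 6.8]
finger_gap: 0.002
```

drive_tool:
  targets: "0 0 0.25 0 0;0 0 0.65 0 0;0 0 0.65 0 0;0 0 0 0 0;0 0.5 0 0 0"

```text
t: 8.32
tool_pos: [0.5316, -0.0368, 0.1117]
ee_rot: [3.141, -0.015, -0.0]
contact_force: [-0.3, 1.0, -1.1]
finger_gap: -0.001
```

drive_tool:
  targets: "-0.1 0.9 0 0 0;0 0.9 0 0 0;0 0.9 0 0 0;0 0.9 0 0 0;0 0.4 0 0 0"

```text
t: 8.95
tool_pos: [0.5278, 0.0869, 0.1112]
ee_rot: [-3.141, 0.005, 0.002]
contact_force: [-0.4, 0.7, 0.3]
finger_gap: 0.002
```

drive_tool:
  targets: "0 0 0 0 0;0 0 -0.3 0 0;0 0 -0.45 0 0;0 0 -0.4 0 0;0 0 0 0 0"

```text
t: 9.57
tool_pos: [0.5277, 0.0835, 0.0756]
ee_rot: [3.141, -0.011, -0.005]
contact_force: [-0.2, 0.1, -0.3]
finger_gap: 0.003
```

```bash
python3 - <<'E'
from cell import r
import cv2,numpy as np
from h import *
S=cam("side")
g=r.get_image("side");im=cv2.resize(g["pixels"][130:240,195:305,::-1],(600,600),interpolation=cv2.INTER_CUBIC)
u=proj(S,np.array([[.5282,.0845,.048]]))[0];v=((u-[195,130]+.5)*600/110-.5).astype(int);print(v)
cv2.imwrite("pics/side2.png",im)
s=r.observe();print(s["tool_pos"],s["contact_force"])
E
```

```text
[342 279]
[0.52831765 0.08384891 0.07643724] [0.13954037 0.3567167  0.23740112]
```

View pics/side2.png

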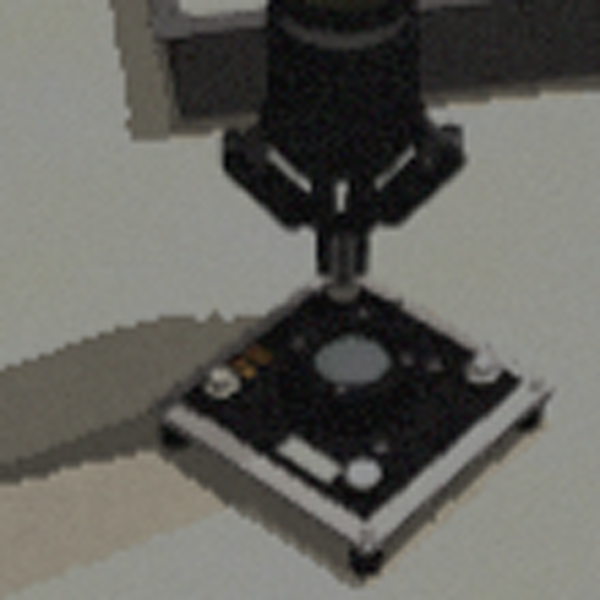

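drive_tool:
  targets: "0 0 -0.05 0 0;0 0 -0.05 0 0;0 0 -0.05 0 0;0 0 0 0 0;0 0 0 0 0"

```text
t: 10.25
tool_pos: [0.5289, 0.0841, 0.0728]
ee_rot: [3.141, -0.01, 0.0]
contact_force: [-0.2, 0.8, -0.1]
finger_gap: 0.002
```

drive_tool:
  targets: "0 0 -0.04 0 0;0 0 -0.04 0 0;0 0 -0.04 0 0;0 0 0 0 0;0 0 0 0 0"

```text
t: 10.88
tool_pos: [0.529, 0.0841, 0.0692]
ee_rot: [-3.142, 0.01, -0.001]
contact_force: [0.0, -0.6, 1.2]
finger_gap: 0.003
```

drive_tool:
  targets: "0 0 -0.03 0 0;0 0 -0.03 0 0;0 0 0 0 0;0 0 0 0 0;0 0 0 0 0"

```text
t: 11.5
tool_pos: [0.529, 0.0841, 0.0674]
ee_rot: [-3.141, 0.01, -0.001]
contact_force: [1.3, 1.3, 0.9]
finger_gap: -0.003
```

drive_tool:
  targets: "0 0 -0.03 0 0;0 0 0 0 0;0 0 0 0 0;0 0 0 0 0;0 0 0 0 0"

```text
t: 12.12
tool_pos: [0.5289, 0.0841, 0.0665]
ee_rot: [3.142, -0.01, 0.001]
contact_force: [0.6, -0.5, 5.3]
finger_gap: 0.0
```

drive_tool:
  targets: "0 0 -0.03 0 0;0 0 0 0 0;0 0 0 0 0;0 0 0 0 0;0 0 0 0 0"

```text
t: 12.75
tool_pos: [0.529, 0.0841, 0.0659]
ee_rot: [3.141, -0.01, 0.001]
contact_force: [-0.8, -0.4, 7.1]
finger_gap: 0.001
```

drive_tool:
  targets: "0 0 0.25 0 0;0 0 0.65 0 0;0 0 0.65 0 0;0 0 0 0 0;-0.4 -0.4 0 0 0"

```text
t: 13.38
tool_pos: [0.5166, 0.0725, 0.1121]
ee_rot: [-3.141, 0.008, -0.001]
contact_force: [0.0, -0.9, -0.7]
finger_gap: -0.003
```

drive_tool:
  targets: "-0.6 -0.6 0 0 0;-0.6 -0.6 0 0 0;-0.63 -0.7 0 0 0;0 0 0 0 0;0 0 0 0 0"

```text
t: 14.0
tool_pos: [0.4617, 0.015, 0.1119]
ee_rot: [3.142, -0.011, -0.0]
contact_force: [0.4, 0.1, 1.3]
finger_gap: -0.002
```

drive_tool:
  targets: "0 0 -0.3 0 0;0 0 -0.45 0 0;0 0 -0.4 0 0;0 0 0 0 0;0 0 0 0 0"

```text
t: 14.62
tool_pos: [0.462, 0.0153, 0.0775]
ee_rot: [-3.141, 0.01, 0.0]
contact_force: [-1.0, -0.2, 1.2]
finger_gap: -0.004
```

```bash
python3 - <<'E'
from cell import r
import cv2,numpy as np
g=r.get_image("side");im=cv2.resize(g["pixels"][130:240,195:305,::-1],(600,600),interpolation=cv2.INTER_CUBIC)
cv2.imwrite("pics/side3.png",im)
s=r.observe();print(s["tool_pos"],s["contact_force"])
E
```

```text
[0.46223669 0.01524339 0.07773664] [-0.02079501 -0.21473299 -0.40310763]
```

View pics/side3.png

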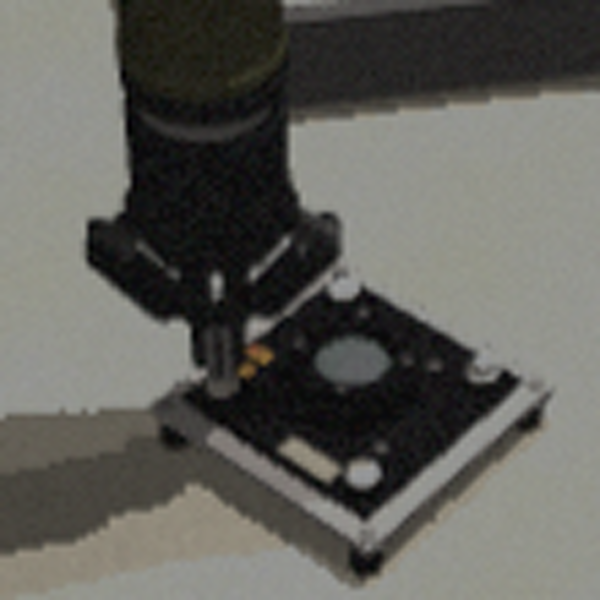

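drive_tool:
  targets: "0 0 -0.05 0 0;0 0 -0.05 0 0;0 0 -0.05 0 0;0 0 0 0 0;0 0 0 0 0"

```text
t: 15.3
tool_pos: [0.4619, 0.0151, 0.073]
ee_rot: [3.142, -0.01, 0.0]
contact_force: [0.1, -0.1, 0.1]
finger_gap: -0.003
```

drive_tool:
  targets: "0 0 -0.05 0 0;0 0 -0.05 0 0;0 0 -0.04 0 0;0 0 0 0 0;0 0 0 0 0"

```text
t: 15.92
tool_pos: [0.462, 0.0151, 0.0688]
ee_rot: [3.142, -0.01, 0.0]
contact_force: [-0.1, 0.6, 1.5]
finger_gap: 0.004
```

drive_tool:
  targets: "0 0 -0.03 0 0;0 0 -0.03 0 0;0 0 0 0 0;0 0 0 0 0;0 0 0 0 0"

```text
t: 16.55
tool_pos: [0.462, 0.0151, 0.0671]
ee_rot: [3.141, -0.01, 0.0]
contact_force: [-1.1, 0.3, 2.8]
finger_gap: -0.001
```

drive_tool:
  targets: "0 0 -0.03 0 0;0 0 0 0 0;0 0 0 0 0;0 0 0 0 0;0 0 0 0 0"

```text
t: 17.18
tool_pos: [0.462, 0.0151, 0.0663]
ee_rot: [3.141, -0.01, 0.0]
contact_force: [-1.4, -0.2, 4.6]
finger_gap: 0.002
```

drive_tool:
  targets: "0 0 -0.02 0 0;0 0 0 0 0;0 0 0 0 0;0 0 0 0 0;0 0 0 0 0"

```text
t: 17.8
tool_pos: [0.462, 0.0151, 0.0659]
ee_rot: [3.141, -0.01, 0.0]
contact_force: [-1.4, -1.1, 6.8]
finger_gap: -0.001
```

drive_tool:
  targets: "0 0 0.25 0 0;0 0 0.65 0 0;0 0 0.7 0 0;0 0 0 0 0;0.5 0.1 0 0 0"

```text
t: 18.42
tool_pos: [0.4764, 0.0176, 0.1129]
ee_rot: [3.14, -0.011, -0.002]
contact_force: [0.6, 0.1, -0.6]
finger_gap: 0.0
```

drive_tool:
  targets: "0.9 0 0 0 0;0.9 0 0 0 0;0.9 0 0 0 0;0.9 0 0 0 0;0.43 0 0 0 0"

```text
t: 19.05
tool_pos: [0.599, 0.0184, 0.1119]
ee_rot: [-3.14, 0.011, 0.002]
contact_force: [0.4, 0.5, -0.4]
finger_gap: 0.0
```

drive_tool:
  targets: "0 0 0 0 0;0 0 -0.4 0 0;0 0 -0.45 0 0;0 0 -0.35 0 0;0 0 0 0 0"

```text
t: 19.68
tool_pos: [0.5967, 0.0179, 0.0762]
ee_rot: [3.141, -0.01, -0.004]
contact_force: [1.1, -0.1, -0.6]
finger_gap: 0.002
```

```bash
python3 - <<'E'
from cell import r
import cv2,numpy as np
g=r.get_image("side");im=cv2.resize(g["pixels"][130:240,195:305,::-1],(600,600),interpolation=cv2.INTER_CUBIC)
cv2.imwrite("pics/side4.png",im)
s=r.observe();print(s["tool_pos"],s["contact_force"])
E
```

```text
[0.59734081 0.01803444 0.07701002] [ 0.26598678 -0.46139971  0.02515455]
```

View pics/side4.png

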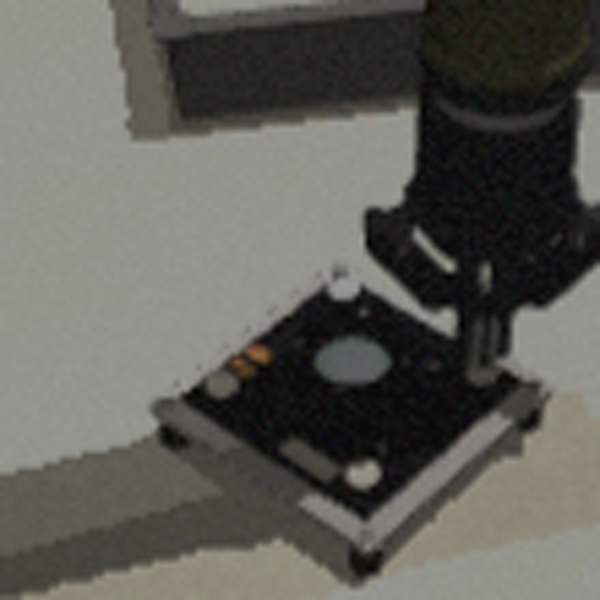

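The fingertips sit over the last pin at (485,370), and the module hasn't moved.

drive_tool:
  targets: "0 0 -0.05 0 0;0 0 -0.05 0 0;0 0 -0.05 0 0;0 0 0 0 0;0 0 0 0 0"

```text
t: 20.35
tool_pos: [0.598, 0.0181, 0.0732]
ee_rot: [3.141, -0.01, 0.001]
contact_force: [0.4, 0.0, 0.5]
finger_gap: -0.0
```

drive_tool:
  targets: "0 0 -0.05 0 0;0 0 -0.05 0 0;0 0 -0.04 0 0;0 0 0 0 0;0 0 0 0 0"

```text
t: 20.98
tool_pos: [0.598, 0.0181, 0.0688]
ee_rot: [-3.142, 0.01, -0.001]
contact_force: [1.4, 0.2, 2.9]
finger_gap: 0.001
```

drive_tool:
  targets: "0 0 -0.03 0 0;0 0 -0.02 0 0;0 0 0 0 0;0 0 0 0 0;0 0 0 0 0"

```text
t: 21.6
tool_pos: [0.598, 0.0181, 0.0674]
ee_rot: [-3.142, 0.01, -0.001]
contact_force: [1.6, -0.1, 3.5]
finger_gap: 0.002
```

drive_tool:
  targets: "0 0 -0.02 0 0;0 0 0 0 0;0 0 0 0 0;0 0 0 0 0;0 0 0 0 0"

```text
t: 22.22
tool_pos: [0.598, 0.0181, 0.0668]
ee_rot: [3.142, -0.01, 0.001]
contact_force: [1.3, -0.0, 3.4]
finger_gap: -0.001
```

drive_tool:
  targets: "0 0 -0.03 0 0;0 0 0 0 0;0 0 0 0 0;0 0 0 0 0;0 0 0 0 0"

```text
t: 22.85
tool_pos: [0.598, 0.0181, 0.0662]
ee_rot: [3.141, -0.01, 0.001]
contact_force: [0.3, -1.1, 5.7]
finger_gap: -0.002
```

drive_tool:
  targets: "0 0 -0.01 0 0;0 0 0 0 0;0 0 0 0 0;0 0 0 0 0;0 0 0 0 0"

```text
t: 23.48
tool_pos: [0.598, 0.0181, 0.066]
ee_rot: [3.141, -0.01, 0.001]
contact_force: [0.3, -0.3, 6.7]
finger_gap: -0.001
```

drive_tool:
  targets: "0 0 0.25 0 0;0 0 0.65 0 0;0 0 0.8 0 0;0 0 1 0 0;0 0 1 0 0"

```text
t: 24.1
tool_pos: [0.5974, 0.0183, 0.1782]
ee_rot: [-3.142, 0.01, 0.001]
contact_force: [0.8, 0.1, -1.1]
finger_gap: -0.004
```

drive_tool:
  targets: "0 -0.9 1 0 0;0 -1 1 0 0;0 -1 0 0 0;0 -1 0 0 0;0 -1 0 0 0"

```text
t: 24.72
tool_pos: [0.5974, -0.1296, 0.2375]
ee_rot: [3.142, -0.01, 0.0]
contact_force: [0.9, 0.3, -0.0]
finger_gap: -0.0
```

drive_tool:
  targets: "0 -1 0 0 0;0 -1 0 0 0;0 -0.5 0 0 0;0 0 0 0 0;0 0 0 0 0"

```text
t: 25.35
tool_pos: [0.5981, -0.2019, 0.2368]
ee_rot: [-3.14, 0.007, -0.0]
contact_force: [-0.2, 0.0, -0.9]
finger_gap: -0.005
```

```bash
python3 - <<'E'
from cell import r
import cv2,numpy as np
for n,(y,x) in(("top",(145,225)),("side",(165,210))):
    g=r.get_image(n);b=np.load(n+"0.npz")["pixels"]
    f=lambda p:cv2.resize(np.ascontiguousarray(p[y:y+80,x:x+90,::-1]),(400,356),interpolation=cv2.INTER_CUBIC)
    cv2.imwrite(f"pics/{n}5.png",np.hstack([f(b),f(g["pixels"])]))
    cv2.imwrite(f"pics/{n}5f.png",g["pixels"][:,:,::-1])
s=r.observe();print(s["t"],s["tool_pos"],s["contact_force"])
E
```

```text
25.45 [ 0.59811402 -0.20193745  0.23678032] [-0.12962122 -0.18934717 -0.41207499]
```

View pics/side5.png

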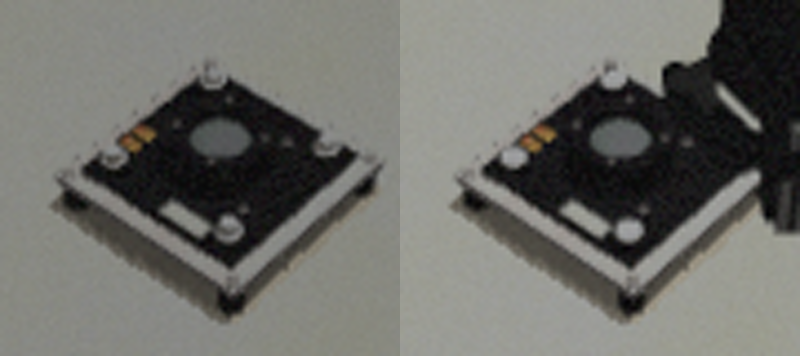

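View pics/top5.png

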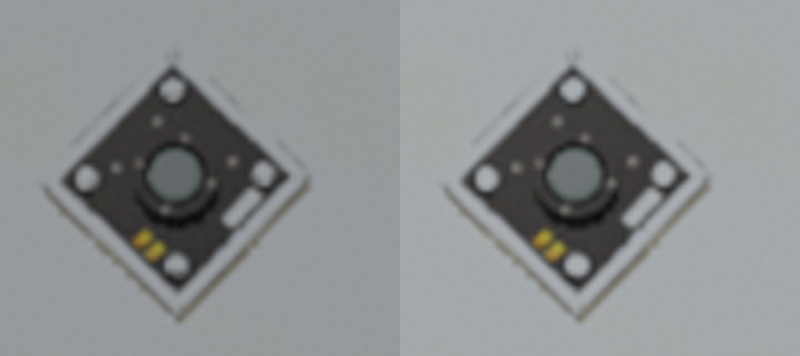

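View pics/top5f.png

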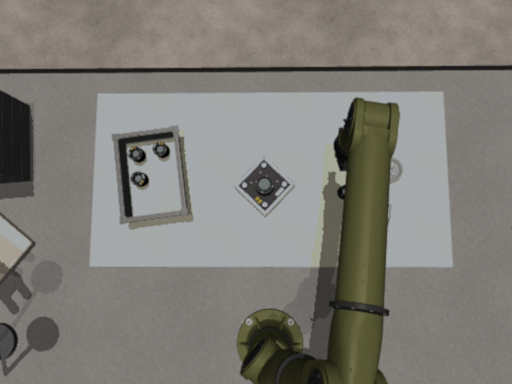

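Three pins look flush, and the gripper hides the fourth in the side view. I'll move aside and look again.

drive_tool:
  targets: "0 -1 0.5 0 0;0 -1 0.5 0 0;0 -1 0 0 0;0 -1 0 0 0;0 0 0 0 0"

```text
t: 26.08
tool_pos: [0.5971, -0.3263, 0.266]
ee_rot: [3.141, -0.016, -0.001]
contact_force: [0.3, 0.7, 0.2]
finger_gap: -0.0
```

```bash
python3 - <<'E'
from cell import r
import cv2,numpy as np
y,x=165,210
g=r.get_image("side");b=np.load("side0.npz")["pixels"]
f=lambda p:cv2.resize(np.ascontiguousarray(p[y:y+80,x:x+90,::-1]),(400,356),interpolation=cv2.INTER_CUBIC)
cv2.imwrite("pics/side6.png",np.hstack([f(b),f(g["pixels"])]))
E
```

```text
(no output)
```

View pics/side6.png

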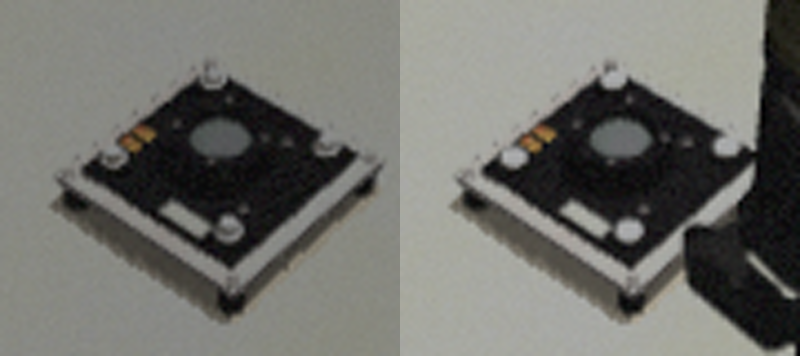

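All four pins now show as flat discs, at about (613,80), (727,147), (629,231) and (515,157). The module is where it started.

```bash
python3 - <<'E'
from cell import r
print(r.job_done())
E
```

```text
the job is handed in; nothing more can be done
None
```

I pressed all four rivet pins flush with the shut fingertips and handed the job in at about 26 s. The order was the label pin, the one across from it, the terminals pin, then the one across from that.

- **Force:** I stopped each press at about 6.7 to 7.1 N, with the fingertips about 1 mm below the nominal flush height. That fits the pin being on its stop and the rubber washer just yielding. The force readings carry about 1 N of noise, so the stop is judged from force and height together.
- **Pictures after the presses:** In the side view all four rivets show as flat discs without the raised pin. The module has not visibly moved in either view.
- **Lens and bench:** I saw no contact with the lens barrel. The tray and its modules look untouched in the last top view. The arm partly hid the spare module, dish and tweezers, so I did not recheck those fully, but the gripper passed well above them.
- **Failed checks:** None failed. The two cameras agreed on the pin positions to within about 2 mm.

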